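# Return leftover electrical parts to their stock bins

### The arm

A 6-joint arm with a two-finger parallel gripper is mounted at the origin on the work surface. World frame = base frame: x ahead of the robot, y to its left, z up, the work surface at z = 0. Lengths are in m, angles in rad, forces in N, time in s.
With the tool pointing down it reaches from about 0.35 to 0.875 m from the base axis. Payload 4.2 kg.
Tool frame: the origin (TCP) lies midway between the tips of the shut fingers; the grasp point (between the pads) lies 19 mm behind it; z points along the fingers, y is the line along which they close (so a half turn about z gives the same grasp; the last joint's range is limited). The gripper opens to 85 mm and grips with 20 to 120 N. Pads are 22 mm wide; open, the fingers measure 114 mm over their backs; the gripper's body (76 mm by 85 mm) begins 54 mm behind the grasp point. The pads swing forward as they close: fully open they stand 13 mm farther back than shut.
Start: joints at [-1.004, 0.385, 0.008, 0, -1.194, -0.259], TCP at [0.189, -0.596, 0.231] pointing down, gripper open.
Joint ranges: [-3.14, 3.14], [-1.21, 2.06], [-1.07, 1.41], [-3.16, 2.05], [-2.99, -0.16], [-3.1, 3.1]. Speed limits (rad/s): [2.79, 2.79, 3.14, 3.14, 3.14, 3.14].

### API

Orientations are given as a 3x3 rotation matrix whose columns are the frame's x, y, z axes.
In Python, from bench import get_state, snapshot, camera_model, hand_in gives the robot as it stands.
- The arm moves only by the tool send_rows, never from a script. Its argument "motion" is a list of rows, each an object of numbers: "x", "y", "z": the shift along the world's x, y, z in units of 30 mm (1.0 is 30 mm); "wx", "wy", "wz": the turn, a rotation vector about the world's x, y, z in units of 4 degrees (1.0 is 4 degrees); "gripper": the opening, from 0 (shut) to 1 (fully open). A call has exactly 10 rows; each row shifts and turns the commanded pose from where the row before left it; what a row does not reach is not made up. A row lasts 1/12 s, in which the tool goes at most 41.7 mm and 7.16 degrees, less where a joint would pass 70% of its speed; a pose out of reach is approached as far as the arm can. A call with a number of a shift or a turn outside -1 to 1 is refused whole. A call with a gripper value outside its range is refused whole. The fingers move at their own pace and stop on an object; "grip_force" is the grip in N (left out, the last holds). Time passes only in rows, so rows that do not move let the fingers close, or fill a call up. It gives the time, the measured TCP pose, the force, the opening and the grip force at its end, in the units of the state.
- get_state(): the state, without advancing time (a new reading comes with each control period).
- snapshot(name): name is "scene" or "top" or "wrist"; returns (picture, depth): 384x512x3 uint8, red, green, blue; 384x512 float32, m along the optical axis (not along the pixel's ray), 0 where there is no reading.
- camera_model(name): a dict with "fov_y" (degrees; the focal length in pixels is half the picture's height over the tangent of half this angle, whatever the lens; pixels are square), "cx", "cy" (the principal point, pixels), "world_from_camera" (4x4, takes a point from camera to world coordinates). Camera axes: x right, y up, looking along -z (the intrinsics and any distortion apply to the point x, -y, -z); pixel columns grow to the right and rows downward; lengths in m; the calibration is good to about 2 mm. The wrist camera is an equidistant fisheye: a pixel r from the principal point sees the ray r / f radians off the axis. A picture is of the moment at which its call begins: read the wrist's pose just before it. camera_model takes no time and is no camera call; for the wrist camera it gives the pose at the moment of the call.
- hand_in(): hands the job in; it is judged then, once.
The state is a dict: "clock": time; "joint_pos": joint angles; "joint_velocities": joint speeds; "effort": joint torques, N m; "tool_pos": TCP position; "tool_rot": TCP orientation; "contact_force": force on the tool from outside, world axes, zero at the start; "ft_torque": the same for the moment, N m; "opening": finger opening in m; "finger_force": force on a finger pad.
Only numpy, scipy, OpenCV 4.12 (cv2) and the standard library are available. Lean on these libraries where they do the work, as an engineer would, in place of code of your own. Each camera call takes 0.05 s, during which the arm holds its last target. There are 200 camera calls.

### The job

Sort the parts left over from a job (two receptacles, two circuit breakers and one conduit body) back into the stock bins: each goes into the bin that already holds a piece of its own kind, whatever its colour. Set each one down gently, never dropped or thrown, right way up as it lies now, flat on the bin's floor, lengthwise like the piece already there and side by side, not stacked. Leave the yellow multimeter and the roll of green tape where they are.

Things in the scene. Friction and masses are not known exactly. Their poses are not given: they have to be found in the camera images.
- receptacle_orange: duplex wall receptacle (socket outlet) on its back, face up: black back body 68 x 34 x 22 mm, thin steel strap 105 mm long on top at height 22 to 24 mm, and an orange double face 67 x 30 mm up to 30 mm. Origin: centre of the underside; x along its length, y across its 34 mm width (grip it here), z up out of the face. About 90 g
- receptacle_blue: duplex wall receptacle (socket outlet) on its back, face up: black back body 68 x 34 x 22 mm, thin steel strap 105 mm long on top at height 22 to 24 mm, and a blue double face 67 x 30 mm up to 30 mm. Origin: centre of the underside; x along its length, y across its 34 mm width (grip it here), z up out of the face. About 90 g
- breaker_white: two-pole circuit breaker standing on its back, toggle up: white body, black toggle. Base 82 x 36 mm and 44 mm high, then a nose 45 x 36 mm up to 58 mm, toggle on it up to 66 mm. Origin: centre of the underside; x along the 82 mm length, y across the 36 mm width (grip it here, over the middle of its length), z up. About 230 g
- breaker_black: two-pole circuit breaker standing on its back, toggle up: black body, red toggle. Base 82 x 36 mm and 44 mm high, then a nose 45 x 36 mm up to 58 mm, toggle on it up to 66 mm. Origin: centre of the underside; x along the 82 mm length, y across the 36 mm width (grip it here, over the middle of its length), z up. About 230 g
- conduit_body: cast aluminium conduit body (pipe fitting), cover up: flat-bottomed body 76 x 33 x 30 mm under a grey screwed cover 82 x 34 mm up to 34 mm (36 mm with its screws), a round 27 mm pipe hub at each end, 110 mm long over the hubs. Origin: centre of the underside; x along its length, y across its 33 mm width (grip it here), z up. About 160 g
- bin_receptacles: blue open stock bin, fixed to the bench, holding one orange duplex receptacle. 140 (x) x 200 (y) x 52 mm high, walls 3 mm, floor 4 mm thick; front (-x, white label, towards the robot) 34 mm high. Origin: centre of the underside. The piece in it is fixed, lies along the bin's x and takes up y = +57 to +93 mm; the floor from there to the wall at y = -97 mm is free
- bin_breakers: yellow open stock bin, fixed to the bench, holding one white two-pole breaker (66 mm high with its toggle). 140 (x) x 200 (y) x 52 mm high, walls 3 mm, floor 4 mm thick; front (-x, white label, towards the robot) 34 mm high. Origin: centre of the underside. The piece in it is fixed, lies along the bin's x and takes up y = +57 to +93 mm; the floor from there to the wall at y = -97 mm is free
- bin_conduit: red open stock bin, fixed to the bench, holding one aluminium conduit body. 140 (x) x 200 (y) x 52 mm high, walls 3 mm, floor 4 mm thick; front (-x, white label, towards the robot) 34 mm high. Origin: centre of the underside. The piece in it is fixed, lies along the bin's x and takes up y = +57 to +93 mm; the floor from there to the wall at y = -97 mm is free
- multimeter: bystander, not to be moved: yellow multimeter with a black face lying flat, 165 x 78 x 45 mm. Origin: centre of the underside; x along its length
- tape_roll: bystander, not to be moved: roll of green electrical tape lying flat, 66 mm across, 19 mm high. Origin: centre of the underside
There are look-alikes about, which are no part of the job. What is shaped like the breaker_white but orange is not meant.

How it is judged:
By the outcome, as a careful person would: the job done as asked, in the order asked, and still so for the second after the job is handed in, with the robot touching nothing.
It also fails if it takes over 128 s, if anything falls off the work surface, if the arm or the gripper's body presses on something with over 40 N, if the wrist force passes 120 N, or if a joint passes its speed limit or range.

## Working session

There is one attempt and no reset: what is moved stays moved. The work goes in short steps, Python scripts to look and compute and a tool call to move; the robot and the scene stay as the last step left them, time stands still between calls to the robot, and variables do not carry over. Pictures are saved under pics/ and viewed, at most 14 in all, crops included, and the job is handed in when it is done.

Besides the shell and the picture viewer there is one more tool, called after ">>>" as name([rows], argument=value, ...), one row to a line, values as JSON. send_rows: Moves the arm, as the interface text tells. Its arguments: {"type":"object","properties":{"motion":{"type":"array"},"grip_force":{"type":"number"}},"required":["motion"]}

```bash
mkdir -p pics && ls && python3 - <<'E'
from bench import *
import cv2,numpy as np
s=get_state();print(s['clock'],s['tool_pos'],np.round(s['tool_rot'],3).tolist(),s['opening'])
for n in ('top','scene'):
    p,d=snapshot(n);np.savez(n+'.npz',p=p,d=d);cv2.imwrite(f'pics/{n}0.png',p[:,:,::-1])
    m=camera_model(n);print(n,m['fov_y'],m['cx'],m['cy'],np.round(m['world_from_camera'],3).tolist(),[k for k in m])
E
```

```text
pics
0.0 [ 0.18919629 -0.59507055  0.23021322] [[-0.953, -0.303, -0.001], [-0.303, 0.953, 0.002], [0.0, 0.002, -1.0]] 0.08545787188795274
top 43.08161963797298 253.92875701865466 183.81627818931537 [[0.015, 0.983, -0.184, 0.189], [-1.0, 0.013, -0.009, -0.015], [-0.006, 0.184, 0.983, 1.565], [0.0, 0.0, 0.0, 1.0]] ['fov_y', 'cx', 'cy', 'world_from_camera']
scene 53.13923105439355 251.46220178923326 197.94527626174957 [[0.846, -0.313, 0.431, 1.061], [0.533, 0.498, -0.684, -0.955], [-0.0, 0.808, 0.589, 0.854], [0.0, 0.0, 0.0, 1.0]] ['fov_y', 'cx', 'cy', 'world_from_camera']
```

View pics/top0.png

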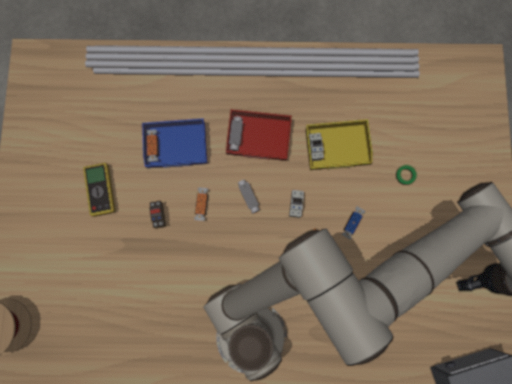

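View pics/scene0.png

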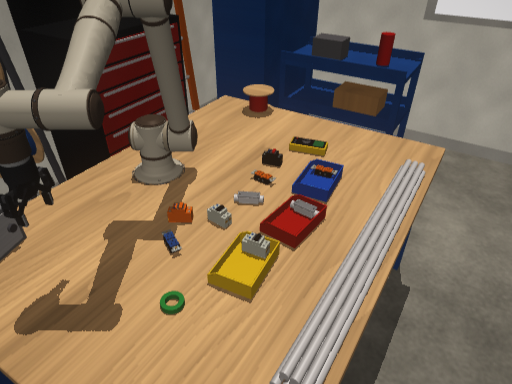

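The top view shows the blue bin (175,143), red bin (259,135) and yellow bin (339,145). The parts are the black breaker (157,214), orange receptacle (202,204), conduit body (249,196), white breaker (297,204) and blue receptacle (354,221). The meter is at (99,190) and the tape at (406,175). The orange look-alike breaker is hidden under the arm in the top view and sits at (181,213) in the scene view.

```bash
cat > h.py <<'E'
import numpy as np,cv2
from bench import *
def cloud(p,d,m):
    H,W=d.shape;f=H/2/np.tan(np.radians(m['fov_y']/2))
    v,u=np.mgrid[:H,:W];T=np.array(m['world_from_camera'])
    c=np.stack([(u-m['cx'])/f*d,-(v-m['cy'])/f*d,-d],-1)
    P=c@T[:3,:3].T+T[:3,3];P[d==0]=np.nan
    return P
def rect(pts):
    (c,(w,h),a)=cv2.minAreaRect((pts*1000).astype(np.float32))
    if w<h:w,h,a=h,w,a+90
    return np.round(c,1),round(w,1),round(h,1),round((a+90)%180-90,1)
E
python3 - <<'E'
from h import *
z=np.load('top.npz');m=camera_model('top');P=cloud(z['p'],z['d'],m)
tb=P[230:250,120:190].reshape(-1,3);print('table z',np.nanmedian(tb[:,2]))
Z=P[...,2]-np.nanmedian(tb[:,2])
for n,(u,v,r) in dict(bb=(157,214,20),ro=(202,204,24),cb=(249,196,24),wb=(297,204,20),rb=(354,221,20),meter=(99,190,32),tape=(406,175,18)).items():
    s=np.s_[v-r:v+r,u-r:u+r];k=(Z[s]>.009)&(Z[s]<.1)
    q=P[s][k];print(n,k.sum(),rect(q[:,:2]),'zmax',np.round(np.percentile(Z[s][k],[50,98]),3))
hsv=cv2.cvtColor(z['p'],cv2.COLOR_RGB2HSV)
for n,(u0,u1,v0,v1) in dict(blue=(135,215,110,175),red=(220,298,100,168),yel=(300,378,112,178)).items():
    s=np.s_[v0:v1,u0:u1];k=(Z[s]>.025)&(Z[s]<.1);q=P[s][k];print(n,rect(q[:,:2]),np.round(np.percentile(q[:,2],[50,90]),3))
E
```

```text
table z 0.0003261812892854099
bb 374 (array([377.5, 316.7]), 98.6, 85.5, 19.0) zmax [0.048 0.068]
ro 348 (array([415.1, 169.4]), 150.5, 140.7, -86.0) zmax [0.027 0.037]
cb 366 (array([432.9,  15.6]), 146.5, 118.3, -89.1) zmax [0.033 0.041]
wb 333 (array([ 425.8, -124.8]), 115.6, 74.9, 21.4) zmax [0.052 0.069]
rb 350 (array([ 360.7, -317.6]), 125.3, 58.1, -43.2) zmax [0.028 0.036]
meter 1357 (array([456.4, 501.9]), 209.2, 191.6, -89.2) zmax [0.037 0.047]
tape 255 (array([ 517.2, -490. ]), 106.7, 99.9, 2.3) zmax [0.019 0.026]
blue (array([608.1, 261.1]), 202.4, 146.7, -85.4) [0.037 0.055]
red (array([639.4, -12.3]), 202.0, 145.5, 84.9) [0.04  0.055]
yel (array([ 609.7, -273.4]), 202.7, 145.2, -83.5) [0.048 0.063]
```

```bash
cat >> h.py <<'E'
def bigcomp(k):
    k=cv2.morphologyEx(k.astype(np.uint8),cv2.MORPH_OPEN,np.ones((2,2),np.uint8))
    n,l,st,_=cv2.connectedComponentsWithStats(k,connectivity=4)
    return l==1+np.argmax(st[1:,4])
def trimrect(q):  # PCA axes with robust extents
    c=np.median(q,0);_,_,V=np.linalg.svd(q-q.mean(0),full_matrices=False)
    t=(q-c)@V.T;lo,hi=np.percentile(t,1,axis=0),np.percentile(t,99,axis=0)
    c=c+((lo+hi)/2)@V;a=np.degrees(np.arctan2(V[0,1],V[0,0]))
    return np.round(c*1000,1),np.round((hi-lo)*1000,1),round((a+90)%180-90,1)
E
python3 - <<'E'
from h import *
z=np.load('top.npz');m=camera_model('top');P=cloud(z['p'],z['d'],m);Z=P[...,2]
for n,(u,v,r) in dict(bb=(157,214,20),ro=(202,204,24),cb=(249,196,24),wb=(297,204,20),rb=(354,221,20),meter=(99,190,32),tape=(406,175,18)).items():
    s=np.s_[v-r:v+r,u-r:u+r];k=bigcomp((Z[s]>.013)&(Z[s]<.1));q=P[s][k][:,:2]
    print(n,k.sum(),trimrect(q),rect(q))
s=np.load('scene.npz');m=camera_model('scene');P=cloud(s['p'],s['d'],m)
k=np.zeros(P.shape[:2],bool);k[200:226,165:196]=1
k=bigcomp(k&(P[...,2]>.01)&(P[...,2]<.08));print('decoy',trimrect(P[k][:,:2]))
w,d=snapshot('wrist');cv2.imwrite('pics/w0.png',w[:,:,::-1]);mm=camera_model('wrist');T=np.array(mm['world_from_camera'])
st=get_state();print(mm['fov_y'],mm['cx'],mm['cy'],np.round(np.linalg.inv(st['tool_rot'])@(T[:3,3]-st['tool_pos']),4),np.round(np.linalg.inv(st['tool_rot'])@T[:3,:3],2).tolist())
E
```

```text
bb 359 (array([372.6, 303.5]), array([79.2, 35.6]), np.float64(8.0)) (array([373.8, 304.5]), 82.5, 38.7, 7.2)Traceback (most recent call last):
  File "<stdin>", line 5, in <module>
  File "h.py", line 18, in trimrect
    c=np.median(q,0);_,_,V=np.linalg.svd(q-q.mean(0),full_matrices=False)
                           ~~~~~~~~~~~~~^^^^^^^^^^^^^^^^^^^^^^^^^^^^^^^^^
    u, s, vh = gufunc(a, signature=signature)
               ~~~~~~^^^^^^^^^^^^^^^^^^^^^^^^
    raise LinAlgError("SVD did not converge")
numpy.linalg.LinAlgError: SVD did not converge
```

```bash
sed -i 's/^    c=np.median(q,0);_/    q=q[np.isfinite(q[:,0])];c=np.median(q,0);_/' h.py
sed -i 's/^def rect(pts):/&\n    pts=pts[np.isfinite(pts[:,0])]/' h.py
python3 - <<'E'
from h import *
z=np.load('top.npz');m=camera_model('top');P=cloud(z['p'],z['d'],m);Z=P[...,2]
for n,(u,v,r) in dict(bb=(157,214,20),ro=(202,204,24),cb=(249,196,24),wb=(297,204,20),rb=(354,221,20),meter=(99,190,32),tape=(406,175,18)).items():
    s=np.s_[v-r:v+r,u-r:u+r];k=bigcomp((Z[s]>.013)&(Z[s]<.1));q=P[s][k][:,:2]
    print(n,k.sum(),trimrect(q),rect(q))
s=np.load('scene.npz');m=camera_model('scene');P=cloud(s['p'],s['d'],m)
k=np.zeros(P.shape[:2],bool);k[200:226,165:196]=1
k=bigcomp(k&(P[...,2]>.01)&(P[...,2]<.08));print('decoy',trimrect(P[k][:,:2]))
w,d=snapshot('wrist');cv2.imwrite('pics/w0.png',w[:,:,::-1]);mm=camera_model('wrist');T=np.array(mm['world_from_camera'])
st=get_state();print(mm['fov_y'],mm['cx'],mm['cy'],np.round(np.linalg.inv(st['tool_rot'])@(T[:3,3]-st['tool_pos']),4),np.round(np.linalg.inv(st['tool_rot'])@T[:3,:3],2).tolist())
E
```

```text
bb 359 (array([372.6, 303.5]), array([79.2, 35.6]), np.float64(8.0)) (array([373.8, 304.5]), 82.5, 38.7, 7.2)
ro 318 (array([409.2, 166.1]), array([101.1,  31.4]), np.float64(-6.1)) (array([411.1, 166.9]), 105.2, 34.1, -3.9)
cb 346 (array([436.6,  14.1]), array([105.6,  35.6]), np.float64(26.0)) (array([438.1,  15.3]), 111.6, 36.9, 27.1)
wb 319 (array([ 413. , -139.2]), array([79.2, 40.6]), np.float64(-7.7)) (array([ 415.8, -139.5]), 85.0, 42.0, -6.8)
rb 335 (array([ 355.2, -320.6]), array([101.9,  37.4]), np.float64(-29.0)) (array([ 356.6, -321.3]), 107.7, 39.1, -28.7)
meter 1306 (array([450.8, 496.5]), array([157.6,  74.5]), np.float64(11.2)) (array([451.1, 499.3]), 161.5, 81.1, 12.5)
tape 218 (array([ 515.7, -498.5]), array([71.1, 60.7]), np.float64(-72.6)) (array([ 514.8, -499.2]), 72.5, 62.5, 80.5)
decoy (array([ 288.4, -192.5]), array([85.1, 69. ]), np.float64(44.6))
65.70646984690485 259.68138445288105 195.19295582142794 [ 0.0678 -0.0002 -0.1432] [[0.0, 0.96, 0.26], [1.0, -0.0, -0.0], [-0.0, 0.26, -0.96]]
```

View pics/w0.png

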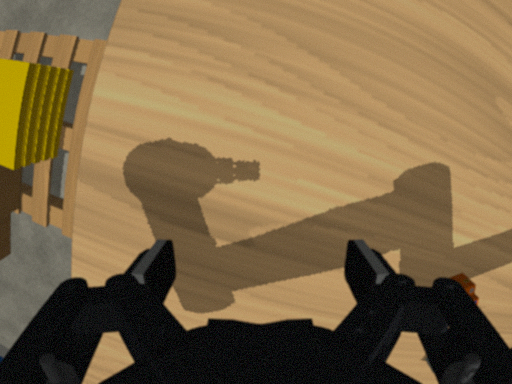

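The wrist view shows mostly bare bench and the fingers at (155,270) and (365,270). Measured sizes match the given ones to about 2–3 mm, so I'll start with the blue receptacle.

>>> send_rows([
  {"x":0.56,"y":0.91,"z":-0.25,"wz":-1,"gripper":0.85},
  {"x":0.56,"y":0.91,"z":-0.25,"wz":-1,"gripper":0.85},
  {"x":0.56,"y":0.91,"z":-0.25,"wz":-1,"gripper":0.85},
  {"x":0.56,"y":0.91,"z":-0.25,"wz":-1,"gripper":0.85},
  {"x":0.56,"y":0.91,"z":-0.25,"wz":-1,"gripper":0.85},
  {"x":0.56,"y":0.91,"z":-0.25,"wz":-1,"gripper":0.85},
  {"x":0.56,"y":0.91,"z":-0.25,"wz":-1,"gripper":0.85},
  {"x":0.56,"y":0.91,"z":-0.25,"wz":-1,"gripper":0.85},
  {"x":0.56,"y":0.91,"z":-0.25,"wz":-1,"gripper":0.85},
  {"x":0.56,"y":0.91,"z":-0.25,"wz":-1,"gripper":0.85},
], grip_force=40)

```text
schema error: expected keys x, y, z, wx, wy, wz, gripper
```

>>> send_rows([
  {"x":0.56,"y":0.91,"z":-0.25,"wx":0,"wy":0,"wz":-1,"gripper":0.85},
  {"x":0.56,"y":0.91,"z":-0.25,"wx":0,"wy":0,"wz":-1,"gripper":0.85},
  {"x":0.56,"y":0.91,"z":-0.25,"wx":0,"wy":0,"wz":-1,"gripper":0.85},
  {"x":0.56,"y":0.91,"z":-0.25,"wx":0,"wy":0,"wz":-1,"gripper":0.85},
  {"x":0.56,"y":0.91,"z":-0.25,"wx":0,"wy":0,"wz":-1,"gripper":0.85},
  {"x":0.56,"y":0.91,"z":-0.25,"wx":0,"wy":0,"wz":-1,"gripper":0.85},
  {"x":0.56,"y":0.91,"z":-0.25,"wx":0,"wy":0,"wz":-1,"gripper":0.85},
  {"x":0.56,"y":0.91,"z":-0.25,"wx":0,"wy":0,"wz":-1,"gripper":0.85},
  {"x":0.56,"y":0.91,"z":-0.25,"wx":0,"wy":0,"wz":-1,"gripper":0.85},
  {"x":0.56,"y":0.91,"z":-0.25,"wx":0,"wy":0,"wz":-1,"gripper":0.85},
], grip_force=40)

```text
clock: 0.98
tool_pos: [0.3578, -0.3211, 0.1559]
tool_rot: [[-0.923, 0.384, -0.0], [0.384, 0.923, 0.0], [0.0, 0.0, -1.0]]
contact_force: [-0.0, -0.7, -0.3]
opening: 0.0728
finger_force: 0.0
```

```bash
cat >> h.py <<'E'
def wcloud(d,m):
    H,W=d.shape;f=H/2/np.tan(np.radians(m['fov_y']/2))
    v,u=np.mgrid[:H,:W];dx,dy=(u-m['cx']),(v-m['cy']);r=np.hypot(dx,dy)+1e-9;t=np.tan(r/f)*d
    T=np.array(m['world_from_camera']);P=np.stack([dx/r*t,-dy/r*t,-d],-1)@T[:3,:3].T+T[:3,3];P[d==0]=np.nan
    return P
def wlook(c,zmin=.012,zmax=.1,name=None,R=.075):
    m=camera_model('wrist');p,d=snapshot('wrist');P=wcloud(d,m)
    if name:cv2.imwrite(f'pics/{name}.png',p[:,:,::-1])
    st=get_state();Rt=np.array(st['tool_rot']);print('tcp',np.round(st['tool_pos'],4),'psi',round(np.degrees(np.arctan2(-Rt[1,0],-Rt[0,0])),1),'t',st['clock'],'open',round(st['opening'],4))
    k=(P[...,2]>zmin)&(P[...,2]<zmax)&(np.hypot(P[...,0]-c[0],P[...,1]-c[1])<R)
    if k.sum()>30:
        k=bigcomp(k);q=P[k];print(k.sum(),trimrect(q[:,:2]),rect(q[:,:2]),np.round(np.nanpercentile(q[:,2],[5,50,95]),4))
    return p,P
E
python3 -c "
from h import *
wlook((.356,-.321),name='w1')"
```

```text
tcp [ 0.359  -0.3177  0.1545] psi -22.5 t 1.0333 open 0.0723
3543 (array([ 357.9, -317. ]), array([104.3,  35.3]), np.float64(-28.0)) (array([ 361.9, -319.2]), 115.6, 37.6, -28.3) [0.0204 0.0297 0.0319]
```

View pics/w1.png

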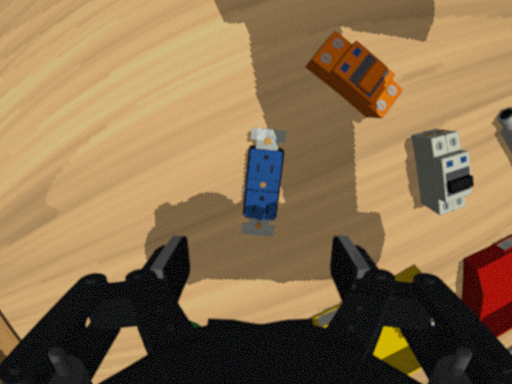

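The wrist view shows the blue receptacle at (262,185), centred between the fingers, with the orange decoy at (355,75), clear of the gripper. I'll descend and grip.

>>> send_rows([
  {"x":-0.03,"y":-0.02,"z":-0.8,"wx":0,"wy":0,"wz":-0.3,"gripper":0.8},
  {"x":-0.03,"y":-0.02,"z":-0.8,"wx":0,"wy":0,"wz":-0.3,"gripper":0.8},
  {"x":0,"y":0,"z":-0.8,"wx":0,"wy":0,"wz":-0.3,"gripper":0.8},
  {"x":0,"y":0,"z":-0.8,"wx":0,"wy":0,"wz":-0.3,"gripper":0.8},
  {"x":0,"y":0,"z":-0.8,"wx":0,"wy":0,"wz":-0.25,"gripper":0.8},
  {"x":0,"y":0,"z":-0.6,"wx":0,"wy":0,"wz":0,"gripper":0.8},
  {"x":0,"y":0,"z":-0.3,"wx":0,"wy":0,"wz":0,"gripper":0.8},
  {"x":0,"y":0,"z":-0.15,"wx":0,"wy":0,"wz":0,"gripper":0.8},
  {"x":0,"y":0,"z":0,"wx":0,"wy":0,"wz":0,"gripper":0.8},
  {"x":0,"y":0,"z":0,"wx":0,"wy":0,"wz":0,"gripper":0.8},
])

```text
clock: 1.87
tool_pos: [0.3562, -0.3241, 0.0054]
tool_rot: [[-0.882, 0.472, 0.001], [0.472, 0.882, -0.001], [-0.001, -0.0, -1.0]]
contact_force: [0.6, -0.5, -0.0]
opening: 0.0684
finger_force: 0.0
```

>>> send_rows([
  {"x":0,"y":0,"z":0,"wx":0,"wy":0,"wz":0,"gripper":0.1},
  {"x":0,"y":0,"z":0,"wx":0,"wy":0,"wz":0,"gripper":0.1},
  {"x":0,"y":0,"z":0,"wx":0,"wy":0,"wz":0,"gripper":0.1},
  {"x":0,"y":0,"z":0,"wx":0,"wy":0,"wz":0,"gripper":0.1},
  {"x":0,"y":0,"z":0,"wx":0,"wy":0,"wz":0,"gripper":0.1},
  {"x":0,"y":0,"z":0,"wx":0,"wy":0,"wz":0,"gripper":0.1},
  {"x":0,"y":0,"z":0,"wx":0,"wy":0,"wz":0,"gripper":0.1},
  {"x":0,"y":0,"z":0,"wx":0,"wy":0,"wz":0,"gripper":0.1},
  {"x":0,"y":0,"z":0,"wx":0,"wy":0,"wz":0,"gripper":0.1},
  {"x":0,"y":0,"z":0,"wx":0,"wy":0,"wz":0,"gripper":0.1},
], grip_force=40)

```text
clock: 2.7
tool_pos: [0.3563, -0.3241, 0.0059]
tool_rot: [[-0.882, 0.472, 0.002], [0.472, 0.882, -0.001], [-0.002, -0.0, -1.0]]
contact_force: [-0.7, 1.1, 6.2]
opening: 0.0328
finger_force: 41.3
```

>>> send_rows([
  {"x":0,"y":0,"z":0.5,"wx":0,"wy":0,"wz":0,"gripper":0.1},
  {"x":0,"y":0,"z":1,"wx":0,"wy":0,"wz":0,"gripper":0.1},
  {"x":0,"y":0,"z":1,"wx":0,"wy":0,"wz":0,"gripper":0.1},
  {"x":0,"y":0,"z":1,"wx":0,"wy":0,"wz":0,"gripper":0.1},
  {"x":0,"y":0,"z":1,"wx":0,"wy":0,"wz":0,"gripper":0.1},
  {"x":0.42,"y":0.99,"z":0.5,"wx":0,"wy":0,"wz":0.41,"gripper":0.1},
  {"x":0.42,"y":0.99,"z":0,"wx":0,"wy":0,"wz":0.41,"gripper":0.1},
  {"x":0.42,"y":0.99,"z":0,"wx":0,"wy":0,"wz":0.41,"gripper":0.1},
  {"x":0.42,"y":0.99,"z":0,"wx":0,"wy":0,"wz":0.41,"gripper":0.1},
  {"x":0.42,"y":0.99,"z":0,"wx":0,"wy":0,"wz":0.41,"gripper":0.1},
])

```text
clock: 3.53
tool_pos: [0.4184, -0.1739, 0.155]
tool_rot: [[-0.94, 0.341, 0.001], [0.341, 0.94, 0.0], [-0.0, 0.0, -1.0]]
contact_force: [0.3, -0.6, -0.8]
opening: 0.0329
finger_force: 40.5
```

>>> send_rows([
  {"x":0.42,"y":0.99,"z":0,"wx":0,"wy":0,"wz":0.41,"gripper":0.1},
  {"x":0.42,"y":0.99,"z":0,"wx":0,"wy":0,"wz":0.41,"gripper":0.1},
  {"x":0.42,"y":0.99,"z":0,"wx":0,"wy":0,"wz":0.41,"gripper":0.1},
  {"x":0.42,"y":0.99,"z":0,"wx":0,"wy":0,"wz":0.41,"gripper":0.1},
  {"x":0.42,"y":0.99,"z":0,"wx":0,"wy":0,"wz":0.41,"gripper":0.1},
  {"x":0.42,"y":0.99,"z":0,"wx":0,"wy":0,"wz":0.41,"gripper":0.1},
  {"x":0.42,"y":0.99,"z":0,"wx":0,"wy":0,"wz":0.41,"gripper":0.1},
  {"x":0.42,"y":0.99,"z":0,"wx":0,"wy":0,"wz":0.41,"gripper":0.1},
  {"x":0.42,"y":0.99,"z":0,"wx":0,"wy":0,"wz":0.41,"gripper":0.1},
  {"x":0.42,"y":0.99,"z":0,"wx":0,"wy":0,"wz":0.41,"gripper":0.1},
])

```text
clock: 4.37
tool_pos: [0.5445, 0.1232, 0.1547]
tool_rot: [[-0.998, 0.061, -0.001], [0.061, 0.998, 0.0], [0.001, 0.0, -1.0]]
contact_force: [0.7, -0.3, -0.5]
opening: 0.0328
finger_force: 40.5
```

>>> send_rows([
  {"x":0.42,"y":0.99,"z":0,"wx":0,"wy":0,"wz":0.41,"gripper":0.1},
  {"x":0.42,"y":0.99,"z":0,"wx":0,"wy":0,"wz":0.41,"gripper":0.1},
  {"x":0.42,"y":0.99,"z":0,"wx":0,"wy":0,"wz":0.41,"gripper":0.1},
  {"x":0.42,"y":0.99,"z":0,"wx":0,"wy":0,"wz":0.41,"gripper":0.1},
  {"x":0.42,"y":0.99,"z":0,"wx":0,"wy":0,"wz":0.41,"gripper":0.1},
  {"x":0,"y":0,"z":0,"wx":0,"wy":0,"wz":0,"gripper":0.1},
  {"x":0,"y":0,"z":0,"wx":0,"wy":0,"wz":0,"gripper":0.1},
  {"x":0,"y":0,"z":0,"wx":0,"wy":0,"wz":0,"gripper":0.1},
  {"x":0,"y":0,"z":0,"wx":0,"wy":0,"wz":0,"gripper":0.1},
  {"x":0,"y":0,"z":0,"wx":0,"wy":0,"wz":0,"gripper":0.1},
])

```text
clock: 5.2
tool_pos: [0.6072, 0.269, 0.1551]
tool_rot: [[-0.997, -0.08, -0.0], [-0.08, 0.997, -0.0], [0.0, -0.0, -1.0]]
contact_force: [0.6, -0.3, -0.3]
opening: 0.0333
finger_force: 40.5
```

```bash
python3 -c "
from h import *
p,P=wlook((.607,.271),zmin=.12,zmax=.25,name='w2')
k=(P[...,2]>.046)&(P[...,2]<.056)&(np.hypot(P[...,0]-.608,P[...,1]-.261)<.14)
print('rim',rect(P[k][:,:2]))
s=get_state();print(s['finger_force'])"
```

```text
tcp [0.6073 0.2691 0.1552] psi 4.6 t 5.25 open 0.0333
42911 (array([595. , 267.6]), array([116.2,  82.1]), np.float64(-80.4)) (array([704.7, 359.2]), 531.9, 318.7, -86.3) [0.1734 0.2177 0.2481]
rim (array([614. , 260.5]), 202.5, 125.8, -84.9)
40.450111627578735
```

View pics/w2.png

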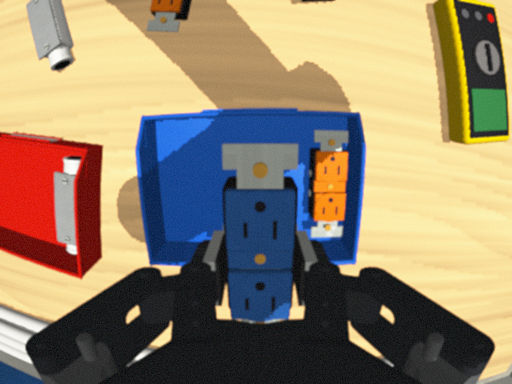

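The wrist view shows the receptacle held at mid-length, lined up over the free floor of the blue bin, with the orange one to its right at (330,185). Lowering it now.

>>> send_rows([
  {"x":0,"y":0,"z":-0.6,"wx":0,"wy":0,"wz":0,"gripper":0.1},
  {"x":0,"y":0,"z":-0.8,"wx":0,"wy":0,"wz":0,"gripper":0.1},
  {"x":0,"y":0,"z":-0.8,"wx":0,"wy":0,"wz":0,"gripper":0.1},
  {"x":0,"y":0,"z":-0.8,"wx":0,"wy":0,"wz":0,"gripper":0.1},
  {"x":0,"y":0,"z":-0.7,"wx":0,"wy":0,"wz":0,"gripper":0.1},
  {"x":0,"y":0,"z":-0.5,"wx":0,"wy":0,"wz":0,"gripper":0.1},
  {"x":0,"y":0,"z":-0.3,"wx":0,"wy":0,"wz":0,"gripper":0.1},
  {"x":0,"y":0,"z":-0.2,"wx":0,"wy":0,"wz":0,"gripper":0.1},
  {"x":0,"y":0,"z":-0.1,"wx":0,"wy":0,"wz":0,"gripper":0.1},
  {"x":0,"y":0,"z":-0.03,"wx":0,"wy":0,"wz":0,"gripper":0.1},
])

```text
clock: 6.08
tool_pos: [0.6079, 0.2702, 0.0103]
tool_rot: [[-0.997, -0.081, 0.001], [-0.081, 0.997, 0.0], [-0.001, 0.0, -1.0]]
contact_force: [0.0, 0.0, -0.4]
opening: 0.033
finger_force: 40.4
```

>>> send_rows([
  {"x":0,"y":0,"z":-0.02,"wx":0,"wy":0,"wz":0,"gripper":0.1},
  {"x":0,"y":0,"z":-0.02,"wx":0,"wy":0,"wz":0,"gripper":0.1},
  {"x":0,"y":0,"z":0,"wx":0,"wy":0,"wz":0,"gripper":0.1},
  {"x":0,"y":0,"z":0,"wx":0,"wy":0,"wz":0,"gripper":0.44},
  {"x":0,"y":0,"z":0,"wx":0,"wy":0,"wz":0,"gripper":0.48},
  {"x":0,"y":0,"z":0,"wx":0,"wy":0,"wz":0,"gripper":0.52},
  {"x":0,"y":0,"z":0,"wx":0,"wy":0,"wz":0,"gripper":0.54},
  {"x":0,"y":0,"z":0,"wx":0,"wy":0,"wz":0,"gripper":0.54},
  {"x":0,"y":0,"z":0.2,"wx":0,"wy":0,"wz":0,"gripper":0.54},
  {"x":0,"y":0,"z":0.5,"wx":0,"wy":0,"wz":0,"gripper":0.54},
])

```text
clock: 6.92
tool_pos: [0.6061, 0.2693, 0.0279]
tool_rot: [[-0.997, -0.08, -0.004], [-0.08, 0.997, -0.003], [0.004, -0.002, -1.0]]
contact_force: [0.7, -0.1, 0.1]
opening: 0.0458
finger_force: 0.0
```

>>> send_rows([
  {"x":0,"y":0,"z":1,"wx":0,"wy":0,"wz":0,"gripper":0.54},
  {"x":0,"y":0,"z":1,"wx":0,"wy":0,"wz":0,"gripper":0.54},
  {"x":-0.8,"y":-0.43,"z":1,"wx":0,"wy":0,"wz":-0.3,"gripper":0.7},
  {"x":-0.95,"y":-0.5,"z":1,"wx":0,"wy":0,"wz":-0.35,"gripper":0.85},
  {"x":-0.95,"y":-0.5,"z":0,"wx":0,"wy":0,"wz":-0.35,"gripper":0.85},
  {"x":-0.95,"y":-0.5,"z":0,"wx":0,"wy":0,"wz":-0.35,"gripper":0.85},
  {"x":-0.95,"y":-0.5,"z":0,"wx":0,"wy":0,"wz":-0.35,"gripper":0.85},
  {"x":-0.95,"y":-0.5,"z":0,"wx":0,"wy":0,"wz":-0.35,"gripper":0.85},
  {"x":-0.95,"y":-0.5,"z":0,"wx":0,"wy":0,"wz":-0.35,"gripper":0.85},
  {"x":0,"y":0,"z":0,"wx":0,"wy":0,"wz":0,"gripper":0.85},
])

```text
clock: 7.75
tool_pos: [0.4085, 0.1643, 0.148]
tool_rot: [[-0.996, 0.088, -0.004], [0.088, 0.996, -0.002], [0.004, -0.002, -1.0]]
contact_force: [0.3, 0.3, 0.1]
opening: 0.0725
finger_force: 0.0
```

```bash
python3 -c "
from h import *
p,P=wlook((.410,.1665),name='w3')"
```

```text
tcp [0.4117 0.1664 0.1488] psi -4.9 t 7.8 open 0.0727
3683 (array([412.3, 169.3]), array([107.2,  34.7]), np.float64(-4.6)) (array([415. , 169.2]), 115.6, 36.2, -5.6) [0.0208 0.0298 0.0319]
```

>>> send_rows([
  {"x":0.03,"y":0.05,"z":-0.8,"wx":0,"wy":0,"wz":0,"gripper":0.8},
  {"x":0,"y":0,"z":-0.8,"wx":0,"wy":0,"wz":0,"gripper":0.8},
  {"x":0,"y":0,"z":-0.8,"wx":0,"wy":0,"wz":0,"gripper":0.8},
  {"x":0,"y":0,"z":-0.8,"wx":0,"wy":0,"wz":0,"gripper":0.8},
  {"x":0,"y":0,"z":-0.7,"wx":0,"wy":0,"wz":0,"gripper":0.8},
  {"x":0,"y":0,"z":-0.5,"wx":0,"wy":0,"wz":0,"gripper":0.8},
  {"x":0,"y":0,"z":-0.25,"wx":0,"wy":0,"wz":0,"gripper":0.8},
  {"x":0,"y":0,"z":-0.1,"wx":0,"wy":0,"wz":0,"gripper":0.8},
  {"x":0,"y":0,"z":0,"wx":0,"wy":0,"wz":0,"gripper":0.8},
  {"x":0,"y":0,"z":0,"wx":0,"wy":0,"wz":0,"gripper":0.6},
])

```text
clock: 8.63
tool_pos: [0.4158, 0.1702, 0.0063]
tool_rot: [[-0.996, 0.086, 0.001], [0.086, 0.996, 0.001], [-0.001, 0.001, -1.0]]
contact_force: [0.1, -0.1, 0.4]
opening: 0.0578
finger_force: 0.0
```

>>> send_rows([
  {"x":0,"y":0,"z":0,"wx":0,"wy":0,"wz":0,"gripper":0.1},
  {"x":0,"y":0,"z":0,"wx":0,"wy":0,"wz":0,"gripper":0.1},
  {"x":0,"y":0,"z":0,"wx":0,"wy":0,"wz":0,"gripper":0.1},
  {"x":0,"y":0,"z":0,"wx":0,"wy":0,"wz":0,"gripper":0.1},
  {"x":0,"y":0,"z":0,"wx":0,"wy":0,"wz":0,"gripper":0.1},
  {"x":0,"y":0,"z":0,"wx":0,"wy":0,"wz":0,"gripper":0.1},
  {"x":0,"y":0,"z":0,"wx":0,"wy":0,"wz":0,"gripper":0.1},
  {"x":0,"y":0,"z":0,"wx":0,"wy":0,"wz":0,"gripper":0.1},
  {"x":0,"y":0,"z":0,"wx":0,"wy":0,"wz":0,"gripper":0.1},
  {"x":0,"y":0,"z":0,"wx":0,"wy":0,"wz":0,"gripper":0.1},
])

```text
clock: 9.47
tool_pos: [0.4156, 0.1701, 0.0067]
tool_rot: [[-0.996, 0.086, 0.002], [0.086, 0.996, 0.001], [-0.002, 0.002, -1.0]]
contact_force: [-0.0, 0.3, 6.3]
opening: 0.0332
finger_force: 41.0
```

>>> send_rows([
  {"x":0,"y":0,"z":0.5,"wx":0,"wy":0,"wz":0,"gripper":0.1},
  {"x":0,"y":0,"z":1,"wx":0,"wy":0,"wz":0,"gripper":0.1},
  {"x":0,"y":0,"z":1,"wx":0,"wy":0,"wz":0,"gripper":0.1},
  {"x":0.5,"y":0.1,"z":1,"wx":0,"wy":0,"wz":0.2,"gripper":0.1},
  {"x":0.9,"y":0.18,"z":0.8,"wx":0,"wy":0,"wz":0.3,"gripper":0.1},
  {"x":0.9,"y":0.18,"z":0.2,"wx":0,"wy":0,"wz":0.3,"gripper":0.1},
  {"x":0.9,"y":0.18,"z":0,"wx":0,"wy":0,"wz":0.3,"gripper":0.1},
  {"x":0.9,"y":0.18,"z":0,"wx":0,"wy":0,"wz":0.3,"gripper":0.1},
  {"x":0.9,"y":0.18,"z":0,"wx":0,"wy":0,"wz":0.3,"gripper":0.1},
  {"x":0.9,"y":0.18,"z":0,"wx":0,"wy":0,"wz":0.3,"gripper":0.1},
])

```text
clock: 10.3
tool_pos: [0.5928, 0.205, 0.1405]
tool_rot: [[-0.999, -0.054, -0.001], [-0.054, 0.999, 0.0], [0.0, 0.0, -1.0]]
contact_force: [-0.1, -0.3, -0.9]
opening: 0.0333
finger_force: 40.2
```

>>> send_rows([
  {"x":0.7,"y":0.18,"z":0,"wx":0,"wy":0,"wz":0.3,"gripper":0.1},
  {"x":0,"y":0,"z":0,"wx":0,"wy":0,"wz":0.1,"gripper":0.1},
  {"x":0,"y":0,"z":0,"wx":0,"wy":0,"wz":0,"gripper":0.1},
  {"x":0,"y":0,"z":0,"wx":0,"wy":0,"wz":0,"gripper":0.1},
  {"x":0,"y":0,"z":0,"wx":0,"wy":0,"wz":0,"gripper":0.1},
  {"x":0,"y":0,"z":0,"wx":0,"wy":0,"wz":0,"gripper":0.1},
  {"x":0,"y":0,"z":0,"wx":0,"wy":0,"wz":0,"gripper":0.1},
  {"x":0,"y":0,"z":0,"wx":0,"wy":0,"wz":0,"gripper":0.1},
  {"x":0,"y":0,"z":0,"wx":0,"wy":0,"wz":0,"gripper":0.1},
  {"x":0,"y":0,"z":0,"wx":0,"wy":0,"wz":0,"gripper":0.1},
])

```text
clock: 11.13
tool_pos: [0.6128, 0.2105, 0.1408]
tool_rot: [[-0.997, -0.081, 0.0], [-0.081, 0.997, 0.0], [-0.0, 0.0, -1.0]]
contact_force: [-0.2, -0.3, 0.3]
opening: 0.0332
finger_force: 40.2
```

```bash
python3 -c "
from h import *
p,P=wlook((.6,.285),zmin=.025,zmax=.036,R=.06,name='w4')
k=(P[...,2]>.046)&(P[...,2]<.056)&(np.hypot(P[...,0]-.608,P[...,1]-.261)<.14)
print('rim',rect(P[k][:,:2]))"
```

```text
tcp [0.6129 0.2104 0.1407] psi 4.6 t 11.1833 open 0.033
3540 (array([605. , 274.4]), array([102.5,  39.7]), np.float64(6.2)) (array([611.6, 265.7]), 116.4, 60.4, 4.6) [0.0259 0.0334 0.0359]
rim (array([614. , 260.7]), 202.0, 125.8, -84.8)
```

View pics/w4.png

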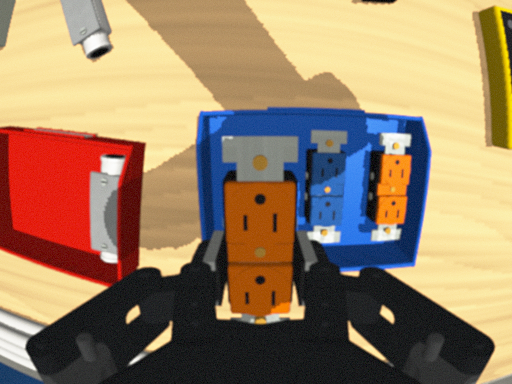

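Blue lies flat and parallel beside the fixed piece, at (327,185). The held orange one is over the free left part of the bin. Lowering and releasing.

>>> send_rows([
  {"x":0,"y":0,"z":-0.6,"wx":0,"wy":0,"wz":0,"gripper":0.1},
  {"x":0,"y":0,"z":-0.8,"wx":0,"wy":0,"wz":0,"gripper":0.1},
  {"x":0,"y":0,"z":-0.8,"wx":0,"wy":0,"wz":0,"gripper":0.1},
  {"x":0,"y":0,"z":-0.8,"wx":0,"wy":0,"wz":0,"gripper":0.1},
  {"x":0,"y":0,"z":-0.6,"wx":0,"wy":0,"wz":0,"gripper":0.1},
  {"x":0,"y":0,"z":-0.35,"wx":0,"wy":0,"wz":0,"gripper":0.1},
  {"x":0,"y":0,"z":-0.2,"wx":0,"wy":0,"wz":0,"gripper":0.1},
  {"x":0,"y":0,"z":-0.1,"wx":0,"wy":0,"wz":0,"gripper":0.1},
  {"x":0,"y":0,"z":-0.05,"wx":0,"wy":0,"wz":0,"gripper":0.1},
  {"x":0,"y":0,"z":-0.03,"wx":0,"wy":0,"wz":0,"gripper":0.1},
])

```text
clock: 12.02
tool_pos: [0.6138, 0.2108, 0.0117]
tool_rot: [[-0.997, -0.081, 0.002], [-0.081, 0.997, 0.001], [-0.002, 0.001, -1.0]]
contact_force: [0.5, -0.2, -0.7]
opening: 0.0327
finger_force: 40.2
```

>>> send_rows([
  {"x":0,"y":0,"z":-0.02,"wx":0,"wy":0,"wz":0,"gripper":0.1},
  {"x":0,"y":0,"z":0,"wx":0,"wy":0,"wz":0,"gripper":0.1},
  {"x":0,"y":0,"z":0,"wx":0,"wy":0,"wz":0,"gripper":0.44},
  {"x":0,"y":0,"z":0,"wx":0,"wy":0,"wz":0,"gripper":0.48},
  {"x":0,"y":0,"z":0,"wx":0,"wy":0,"wz":0,"gripper":0.52},
  {"x":0,"y":0,"z":0,"wx":0,"wy":0,"wz":0,"gripper":0.54},
  {"x":0,"y":0,"z":0,"wx":0,"wy":0,"wz":0,"gripper":0.54},
  {"x":0,"y":0,"z":0.2,"wx":0,"wy":0,"wz":0,"gripper":0.54},
  {"x":0,"y":0,"z":0.5,"wx":0,"wy":0,"wz":0,"gripper":0.54},
  {"x":0,"y":0,"z":1,"wx":0,"wy":0,"wz":0,"gripper":0.54},
])

```text
clock: 12.85
tool_pos: [0.6106, 0.2091, 0.0582]
tool_rot: [[-0.997, -0.08, -0.007], [-0.08, 0.997, -0.004], [0.008, -0.003, -1.0]]
contact_force: [0.7, -0.3, -0.2]
opening: 0.0464
finger_force: 0.0
```

>>> send_rows([
  {"x":0,"y":0,"z":1,"wx":0,"wy":0,"wz":0,"gripper":0.54},
  {"x":-0.73,"y":-0.81,"z":1,"wx":0,"wy":0,"wz":0.69,"gripper":0.6},
  {"x":-0.73,"y":-0.81,"z":1,"wx":0,"wy":0,"wz":0.69,"gripper":0.85},
  {"x":-0.73,"y":-0.81,"z":0,"wx":0,"wy":0,"wz":0.69,"gripper":0.85},
  {"x":-0.73,"y":-0.81,"z":0,"wx":0,"wy":0,"wz":0.69,"gripper":0.85},
  {"x":-0.73,"y":-0.81,"z":0,"wx":0,"wy":0,"wz":0.69,"gripper":0.85},
  {"x":-0.73,"y":-0.81,"z":0,"wx":0,"wy":0,"wz":0.69,"gripper":0.85},
  {"x":-0.73,"y":-0.81,"z":0,"wx":0,"wy":0,"wz":0.69,"gripper":0.85},
  {"x":-0.73,"y":-0.81,"z":0,"wx":0,"wy":0,"wz":0.69,"gripper":0.85},
  {"x":0,"y":0,"z":0,"wx":0,"wy":0,"wz":0,"gripper":0.85},
])

```text
clock: 13.68
tool_pos: [0.4355, 0.0157, 0.1475]
tool_rot: [[-0.894, -0.448, -0.004], [-0.448, 0.894, -0.0], [0.003, 0.001, -1.0]]
contact_force: [-0.4, 0.3, -1.2]
opening: 0.072
finger_force: 0.0
```

```bash
python3 -c "
from h import *
p,P=wlook((.437,.015),name='w5')"
```

```text
tcp [0.4384 0.0173 0.1481] psi 26.6 t 13.7333 open 0.0725
4118 (array([436.1,  18.5]), array([108.8,  35.6]), np.float64(26.5)) (array([442.2,  21.6]), 124.2, 37.2, 25.2) [0.0216 0.0344 0.0358]
```

>>> send_rows([
  {"x":0,"y":0,"z":-0.8,"wx":0,"wy":0,"wz":0,"gripper":0.8},
  {"x":0,"y":0,"z":-0.8,"wx":0,"wy":0,"wz":0,"gripper":0.8},
  {"x":0,"y":0,"z":-0.8,"wx":0,"wy":0,"wz":0,"gripper":0.8},
  {"x":0,"y":0,"z":-0.8,"wx":0,"wy":0,"wz":0,"gripper":0.8},
  {"x":0,"y":0,"z":-0.7,"wx":0,"wy":0,"wz":0,"gripper":0.8},
  {"x":0,"y":0,"z":-0.5,"wx":0,"wy":0,"wz":0,"gripper":0.8},
  {"x":0,"y":0,"z":-0.2,"wx":0,"wy":0,"wz":0,"gripper":0.8},
  {"x":0,"y":0,"z":-0.1,"wx":0,"wy":0,"wz":0,"gripper":0.8},
  {"x":0,"y":0,"z":0,"wx":0,"wy":0,"wz":0,"gripper":0.8},
  {"x":0,"y":0,"z":0,"wx":0,"wy":0,"wz":0,"gripper":0.6},
])

```text
clock: 14.57
tool_pos: [0.4415, 0.0195, 0.0071]
tool_rot: [[-0.893, -0.45, 0.002], [-0.45, 0.893, 0.001], [-0.002, -0.0, -1.0]]
contact_force: [-0.6, 0.2, -0.6]
opening: 0.0575
finger_force: 0.0
```

>>> send_rows([
  {"x":0,"y":0,"z":0,"wx":0,"wy":0,"wz":0,"gripper":0.1},
  {"x":0,"y":0,"z":0,"wx":0,"wy":0,"wz":0,"gripper":0.1},
  {"x":0,"y":0,"z":0,"wx":0,"wy":0,"wz":0,"gripper":0.1},
  {"x":0,"y":0,"z":0,"wx":0,"wy":0,"wz":0,"gripper":0.1},
  {"x":0,"y":0,"z":0,"wx":0,"wy":0,"wz":0,"gripper":0.1},
  {"x":0,"y":0,"z":0,"wx":0,"wy":0,"wz":0,"gripper":0.1},
  {"x":0,"y":0,"z":0,"wx":0,"wy":0,"wz":0,"gripper":0.1},
  {"x":0,"y":0,"z":0,"wx":0,"wy":0,"wz":0,"gripper":0.1},
  {"x":0,"y":0,"z":0,"wx":0,"wy":0,"wz":0,"gripper":0.1},
  {"x":0,"y":0,"z":0,"wx":0,"wy":0,"wz":0,"gripper":0.1},
], grip_force=50)

```text
clock: 15.4
tool_pos: [0.4412, 0.0193, 0.0075]
tool_rot: [[-0.893, -0.45, 0.002], [-0.45, 0.893, 0.001], [-0.002, -0.0, -1.0]]
contact_force: [-1.0, 1.3, 6.5]
opening: 0.0328
finger_force: 49.2
```

>>> send_rows([
  {"x":0,"y":0,"z":0.5,"wx":0,"wy":0,"wz":0,"gripper":0.1},
  {"x":0,"y":0,"z":1,"wx":0,"wy":0,"wz":0,"gripper":0.1},
  {"x":0,"y":0,"z":1,"wx":0,"wy":0,"wz":0,"gripper":0.1},
  {"x":0.5,"y":-0.1,"z":1,"wx":0,"wy":0,"wz":-1,"gripper":0.1},
  {"x":0.9,"y":-0.14,"z":0.8,"wx":0,"wy":0,"wz":-1,"gripper":0.1},
  {"x":0.9,"y":-0.14,"z":0.2,"wx":0,"wy":0,"wz":-1,"gripper":0.1},
  {"x":0.9,"y":-0.14,"z":0,"wx":0,"wy":0,"wz":-1,"gripper":0.1},
  {"x":0.9,"y":-0.14,"z":0,"wx":0,"wy":0,"wz":-1,"gripper":0.1},
  {"x":0.9,"y":-0.14,"z":0,"wx":0,"wy":0,"wz":-1,"gripper":0.1},
  {"x":0.9,"y":-0.14,"z":0,"wx":0,"wy":0,"wz":-1,"gripper":0.1},
])

```text
clock: 16.23
tool_pos: [0.6181, -0.0096, 0.1413]
tool_rot: [[-1.0, 0.026, -0.001], [0.026, 1.0, 0.0], [0.001, 0.0, -1.0]]
contact_force: [-0.1, -0.1, -1.1]
opening: 0.0324
finger_force: 49.9
```

>>> send_rows([
  {"x":0.8,"y":-0.11,"z":0,"wx":0,"wy":0,"wz":-0.9,"gripper":0.1},
  {"x":0,"y":0,"z":0,"wx":0,"wy":0,"wz":0,"gripper":0.1},
  {"x":0,"y":0,"z":0,"wx":0,"wy":0,"wz":0,"gripper":0.1},
  {"x":0,"y":0,"z":0,"wx":0,"wy":0,"wz":0,"gripper":0.1},
  {"x":0,"y":0,"z":0,"wx":0,"wy":0,"wz":0,"gripper":0.1},
  {"x":0,"y":0,"z":0,"wx":0,"wy":0,"wz":0,"gripper":0.1},
  {"x":0,"y":0,"z":0,"wx":0,"wy":0,"wz":0,"gripper":0.1},
  {"x":0,"y":0,"z":0,"wx":0,"wy":0,"wz":0,"gripper":0.1},
  {"x":0,"y":0,"z":0,"wx":0,"wy":0,"wz":0,"gripper":0.1},
  {"x":0,"y":0,"z":0,"wx":0,"wy":0,"wz":0,"gripper":0.1},
])

```text
clock: 17.07
tool_pos: [0.6414, -0.0124, 0.1416]
tool_rot: [[-0.996, 0.085, 0.0], [0.085, 0.996, 0.0], [-0.0, 0.0, -1.0]]
contact_force: [0.6, 0.4, -1.2]
opening: 0.0328
finger_force: 49.9
```

```bash
python3 -c "
from h import *
p,P=wlook((.645,.064),zmin=.025,zmax=.045,R=.06,name='w6')
k=(P[...,2]>.046)&(P[...,2]<.056)&(np.hypot(P[...,0]-.639,P[...,1]+.012)<.14)
print('rim',rect(P[k][:,:2]))"
```

```text
tcp [ 0.6414 -0.0125  0.1415] psi -4.9 t 17.1167 open 0.0327
5041 (array([645.3,  64.5]), array([108.5,  39.9]), np.float64(-4.7)) (array([650.9,  63.7]), 123.7, 40.7, -5.5) [0.0281 0.0383 0.0427]
rim (array([645.6, -13.7]), 202.1, 125.6, 84.9)
```

View pics/w6.png

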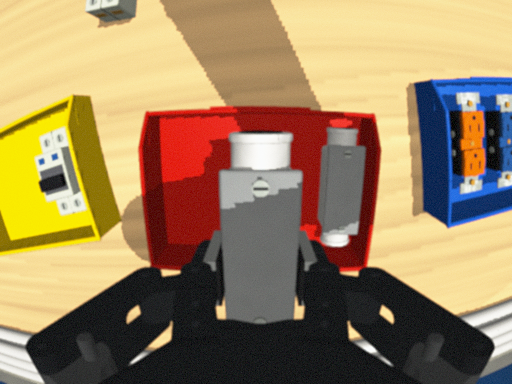

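The conduit body hangs over the middle of the red bin, parallel to the fixed one at (343,185). Lowering.

>>> send_rows([
  {"x":0,"y":0,"z":-0.6,"wx":0,"wy":0,"wz":0,"gripper":0.1},
  {"x":0,"y":0,"z":-0.8,"wx":0,"wy":0,"wz":0,"gripper":0.1},
  {"x":0,"y":0,"z":-0.8,"wx":0,"wy":0,"wz":0,"gripper":0.1},
  {"x":0,"y":0,"z":-0.8,"wx":0,"wy":0,"wz":0,"gripper":0.1},
  {"x":0,"y":0,"z":-0.6,"wx":0,"wy":0,"wz":0,"gripper":0.1},
  {"x":0,"y":0,"z":-0.35,"wx":0,"wy":0,"wz":0,"gripper":0.1},
  {"x":0,"y":0,"z":-0.2,"wx":0,"wy":0,"wz":0,"gripper":0.1},
  {"x":0,"y":0,"z":-0.1,"wx":0,"wy":0,"wz":0,"gripper":0.1},
  {"x":0,"y":0,"z":-0.05,"wx":0,"wy":0,"wz":0,"gripper":0.1},
  {"x":0,"y":0,"z":-0.03,"wx":0,"wy":0,"wz":0,"gripper":0.1},
])

```text
clock: 17.95
tool_pos: [0.6423, -0.0124, 0.0125]
tool_rot: [[-0.996, 0.085, 0.002], [0.085, 0.996, 0.0], [-0.002, 0.0, -1.0]]
contact_force: [0.3, -0.1, -1.0]
opening: 0.0323
finger_force: 49.9
```

>>> send_rows([
  {"x":0,"y":0,"z":-0.02,"wx":0,"wy":0,"wz":0,"gripper":0.1},
  {"x":0,"y":0,"z":0,"wx":0,"wy":0,"wz":0,"gripper":0.1},
  {"x":0,"y":0,"z":0,"wx":0,"wy":0,"wz":0,"gripper":0.44},
  {"x":0,"y":0,"z":0,"wx":0,"wy":0,"wz":0,"gripper":0.48},
  {"x":0,"y":0,"z":0,"wx":0,"wy":0,"wz":0,"gripper":0.52},
  {"x":0,"y":0,"z":0,"wx":0,"wy":0,"wz":0,"gripper":0.54},
  {"x":0,"y":0,"z":0,"wx":0,"wy":0,"wz":0,"gripper":0.54},
  {"x":0,"y":0,"z":0.2,"wx":0,"wy":0,"wz":0,"gripper":0.54},
  {"x":0,"y":0,"z":0.5,"wx":0,"wy":0,"wz":0,"gripper":0.54},
  {"x":0,"y":0,"z":1,"wx":0,"wy":0,"wz":0,"gripper":0.54},
])

```text
clock: 18.78
tool_pos: [0.6388, -0.0129, 0.0591]
tool_rot: [[-0.996, 0.086, -0.008], [0.086, 0.996, -0.001], [0.008, -0.002, -1.0]]
contact_force: [0.2, 0.2, -0.8]
opening: 0.0457
finger_force: 0.0
```

>>> send_rows([
  {"x":0,"y":0,"z":1,"wx":0,"wy":0,"wz":0,"gripper":0.54},
  {"x":-0.94,"y":-0.53,"z":1,"wx":0,"wy":0,"wz":-0.07,"gripper":0.6},
  {"x":-0.94,"y":-0.53,"z":1,"wx":0,"wy":0,"wz":-0.07,"gripper":0.85},
  {"x":-0.94,"y":-0.53,"z":0.5,"wx":0,"wy":0,"wz":-0.07,"gripper":0.85},
  {"x":-0.94,"y":-0.53,"z":0,"wx":0,"wy":0,"wz":-0.07,"gripper":0.85},
  {"x":-0.94,"y":-0.53,"z":0,"wx":0,"wy":0,"wz":-0.07,"gripper":0.85},
  {"x":-0.94,"y":-0.53,"z":0,"wx":0,"wy":0,"wz":-0.07,"gripper":0.85},
  {"x":-0.94,"y":-0.53,"z":0,"wx":0,"wy":0,"wz":-0.07,"gripper":0.85},
  {"x":-0.94,"y":-0.53,"z":0,"wx":0,"wy":0,"wz":-0.07,"gripper":0.85},
  {"x":0,"y":0,"z":0,"wx":0,"wy":0,"wz":0,"gripper":0.85},
])

```text
clock: 19.62
tool_pos: [0.4135, -0.1393, 0.1637]
tool_rot: [[-0.992, 0.127, -0.003], [0.127, 0.992, 0.001], [0.003, 0.001, -1.0]]
contact_force: [-0.6, -0.6, -0.0]
opening: 0.0728
finger_force: 0.0
```

```bash
python3 -c "
from h import *
p,P=wlook((.415,-.139),name='w7')
c=P[200:300,230:290]
q=P[(P[...,2]>.05)&(P[...,2]<.09)&(np.hypot(P[...,0]-.415,P[...,1]+.139)<.06)];print('nose',rect(q[:,:2]))"
```

```text
tcp [ 0.4165 -0.1389  0.1643] psi -7.3 t 19.6667 open 0.0728
3615 (array([ 421.5, -133.9]), array([99. , 39.7]), np.float64(-5.3)) (array([ 422.4, -134. ]), 101.4, 41.0, -6.6) [0.0385 0.058  0.0665]
nose (array([ 413.1, -136.3]), 45.4, 36.0, -6.1)
```

>>> send_rows([
  {"x":-0.05,"y":0.04,"z":-0.8,"wx":0,"wy":0,"wz":0.1,"gripper":0.8},
  {"x":-0.05,"y":0.03,"z":-0.8,"wx":0,"wy":0,"wz":0.1,"gripper":0.8},
  {"x":0,"y":0,"z":-0.8,"wx":0,"wy":0,"wz":0,"gripper":0.8},
  {"x":0,"y":0,"z":-0.8,"wx":0,"wy":0,"wz":0,"gripper":0.8},
  {"x":0,"y":0,"z":-0.7,"wx":0,"wy":0,"wz":0,"gripper":0.8},
  {"x":0,"y":0,"z":-0.5,"wx":0,"wy":0,"wz":0,"gripper":0.8},
  {"x":0,"y":0,"z":-0.2,"wx":0,"wy":0,"wz":0,"gripper":0.8},
  {"x":0,"y":0,"z":-0.1,"wx":0,"wy":0,"wz":0,"gripper":0.8},
  {"x":0,"y":0,"z":0,"wx":0,"wy":0,"wz":0,"gripper":0.8},
  {"x":0,"y":0,"z":0,"wx":0,"wy":0,"wz":0,"gripper":0.6},
])

```text
clock: 20.5
tool_pos: [0.4171, -0.1357, 0.0233]
tool_rot: [[-0.994, 0.11, 0.002], [0.11, 0.994, -0.0], [-0.002, 0.0, -1.0]]
contact_force: [0.0, 0.1, -0.0]
opening: 0.0579
finger_force: 0.0
```

>>> send_rows([
  {"x":0,"y":0,"z":0,"wx":0,"wy":0,"wz":0,"gripper":0.1},
  {"x":0,"y":0,"z":0,"wx":0,"wy":0,"wz":0,"gripper":0.1},
  {"x":0,"y":0,"z":0,"wx":0,"wy":0,"wz":0,"gripper":0.1},
  {"x":0,"y":0,"z":0,"wx":0,"wy":0,"wz":0,"gripper":0.1},
  {"x":0,"y":0,"z":0,"wx":0,"wy":0,"wz":0,"gripper":0.1},
  {"x":0,"y":0,"z":0,"wx":0,"wy":0,"wz":0,"gripper":0.1},
  {"x":0,"y":0,"z":0,"wx":0,"wy":0,"wz":0,"gripper":0.1},
  {"x":0,"y":0,"z":0,"wx":0,"wy":0,"wz":0,"gripper":0.1},
  {"x":0,"y":0,"z":0,"wx":0,"wy":0,"wz":0,"gripper":0.1},
  {"x":0,"y":0,"z":0,"wx":0,"wy":0,"wz":0,"gripper":0.1},
], grip_force=55)

```text
clock: 21.33
tool_pos: [0.417, -0.1358, 0.0237]
tool_rot: [[-0.994, 0.11, 0.003], [0.11, 0.994, -0.0], [-0.003, 0.0, -1.0]]
contact_force: [-0.8, 0.8, 6.8]
opening: 0.0353
finger_force: 55.9
```

>>> send_rows([
  {"x":0,"y":0,"z":0.5,"wx":0,"wy":0,"wz":0,"gripper":0.1},
  {"x":0,"y":0,"z":1,"wx":0,"wy":0,"wz":0,"gripper":0.1},
  {"x":0,"y":0,"z":1,"wx":0,"wy":0,"wz":0,"gripper":0.1},
  {"x":0.45,"y":-0.3,"z":1,"wx":0,"wy":0,"wz":0.3,"gripper":0.1},
  {"x":0.86,"y":-0.57,"z":0.5,"wx":0,"wy":0,"wz":0.41,"gripper":0.1},
  {"x":0.86,"y":-0.57,"z":0,"wx":0,"wy":0,"wz":0.41,"gripper":0.1},
  {"x":0.86,"y":-0.57,"z":0,"wx":0,"wy":0,"wz":0.41,"gripper":0.1},
  {"x":0.86,"y":-0.57,"z":0,"wx":0,"wy":0,"wz":0.41,"gripper":0.1},
  {"x":0.86,"y":-0.57,"z":0,"wx":0,"wy":0,"wz":0.41,"gripper":0.1},
  {"x":0.86,"y":-0.57,"z":0,"wx":0,"wy":0,"wz":0.41,"gripper":0.1},
])

```text
clock: 22.17
tool_pos: [0.5845, -0.2481, 0.1417]
tool_rot: [[-0.997, -0.083, -0.002], [-0.083, 0.997, 0.001], [0.002, 0.001, -1.0]]
contact_force: [0.9, 0.2, -2.5]
opening: 0.0352
finger_force: 55.6
```

>>> send_rows([
  {"x":0.86,"y":-0.57,"z":0,"wx":0,"wy":0,"wz":0.41,"gripper":0.1},
  {"x":0,"y":0,"z":0,"wx":0,"wy":0,"wz":0,"gripper":0.1},
  {"x":0,"y":0,"z":0,"wx":0,"wy":0,"wz":0,"gripper":0.1},
  {"x":0,"y":0,"z":0,"wx":0,"wy":0,"wz":0,"gripper":0.1},
  {"x":0,"y":0,"z":0,"wx":0,"wy":0,"wz":0,"gripper":0.1},
  {"x":0,"y":0,"z":0,"wx":0,"wy":0,"wz":0,"gripper":0.1},
  {"x":0,"y":0,"z":0,"wx":0,"wy":0,"wz":0,"gripper":0.1},
  {"x":0,"y":0,"z":0,"wx":0,"wy":0,"wz":0,"gripper":0.1},
  {"x":0,"y":0,"z":0,"wx":0,"wy":0,"wz":0,"gripper":0.1},
  {"x":0,"y":0,"z":0,"wx":0,"wy":0,"wz":0,"gripper":0.1},
])

```text
clock: 23.0
tool_pos: [0.6101, -0.2643, 0.1429]
tool_rot: [[-0.994, -0.111, 0.0], [-0.111, 0.994, -0.0], [-0.0, -0.0, -1.0]]
contact_force: [-0.2, 0.3, -2.6]
opening: 0.0357
finger_force: 55.8
```

```bash
python3 -c "
from h import *
p,P=wlook((.602,-.198),zmin=.057,zmax=.075,R=.05,name='w8')
k=(P[...,2]>.046)&(P[...,2]<.056)&(np.hypot(P[...,0]-.61,P[...,1]+.273)<.14)
print('rim',rect(P[k][:,:2]))"
```

```text
tcp [ 0.6101 -0.2644  0.1428] psi 6.4 t 23.05 open 0.0349
2367 (array([ 602.7, -197.4]), array([50.4, 39.4]), np.float64(7.7)) (array([ 605.3, -197.2]), 56.1, 40.5, 6.7) [0.0611 0.0629 0.0708]
rim (array([ 616.5, -273.2]), 201.8, 125.3, -83.9)
```

View pics/w8.png

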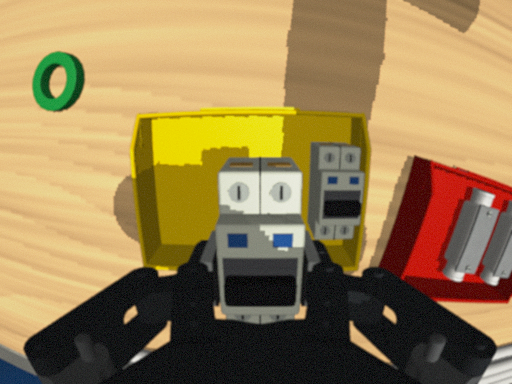

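The white breaker is held upright over the yellow bin, parallel to the fixed one at (338,190). The red bin shows both conduit bodies side by side. Lowering.

>>> send_rows([
  {"x":0,"y":0,"z":-0.5,"wx":0,"wy":0,"wz":0,"gripper":0.1},
  {"x":0,"y":0,"z":-0.7,"wx":0,"wy":0,"wz":0,"gripper":0.1},
  {"x":0,"y":0,"z":-0.7,"wx":0,"wy":0,"wz":0,"gripper":0.1},
  {"x":0,"y":0,"z":-0.7,"wx":0,"wy":0,"wz":0,"gripper":0.1},
  {"x":0,"y":0,"z":-0.5,"wx":0,"wy":0,"wz":0,"gripper":0.1},
  {"x":0,"y":0,"z":-0.32,"wx":0,"wy":0,"wz":0,"gripper":0.1},
  {"x":0,"y":0,"z":-0.2,"wx":0,"wy":0,"wz":0,"gripper":0.1},
  {"x":0,"y":0,"z":-0.1,"wx":0,"wy":0,"wz":0,"gripper":0.1},
  {"x":0,"y":0,"z":-0.05,"wx":0,"wy":0,"wz":0,"gripper":0.1},
  {"x":0,"y":0,"z":-0.03,"wx":0,"wy":0,"wz":0,"gripper":0.1},
])

```text
clock: 23.88
tool_pos: [0.6108, -0.2647, 0.0294]
tool_rot: [[-0.994, -0.111, 0.002], [-0.111, 0.994, -0.001], [-0.002, -0.001, -1.0]]
contact_force: [0.5, 0.0, -3.0]
opening: 0.0352
finger_force: 55.9
```

>>> send_rows([
  {"x":0,"y":0,"z":-0.02,"wx":0,"wy":0,"wz":0,"gripper":0.1},
  {"x":0,"y":0,"z":0,"wx":0,"wy":0,"wz":0,"gripper":0.1},
  {"x":0,"y":0,"z":0,"wx":0,"wy":0,"wz":0,"gripper":0.46},
  {"x":0,"y":0,"z":0,"wx":0,"wy":0,"wz":0,"gripper":0.5},
  {"x":0,"y":0,"z":0,"wx":0,"wy":0,"wz":0,"gripper":0.54},
  {"x":0,"y":0,"z":0,"wx":0,"wy":0,"wz":0,"gripper":0.56},
  {"x":0,"y":0,"z":0,"wx":0,"wy":0,"wz":0,"gripper":0.56},
  {"x":0,"y":0,"z":0.2,"wx":0,"wy":0,"wz":0,"gripper":0.56},
  {"x":0,"y":0,"z":0.5,"wx":0,"wy":0,"wz":0,"gripper":0.56},
  {"x":0,"y":0,"z":1,"wx":0,"wy":0,"wz":0,"gripper":0.56},
])

```text
clock: 24.72
tool_pos: [0.6076, -0.2638, 0.076]
tool_rot: [[-0.994, -0.11, -0.008], [-0.11, 0.994, 0.002], [0.008, 0.003, -1.0]]
contact_force: [0.9, -0.0, -0.7]
opening: 0.0478
finger_force: 0.0
```

>>> send_rows([
  {"x":0,"y":0,"z":1,"wx":0,"wy":0,"wz":0,"gripper":0.56},
  {"x":0,"y":0,"z":1,"wx":0,"wy":0,"wz":0,"gripper":0.56},
  {"x":-0.3,"y":0.7,"z":1,"wx":0,"wy":0,"wz":0.1,"gripper":0.6},
  {"x":-0.41,"y":1,"z":0,"wx":0,"wy":0,"wz":0.1,"gripper":0.85},
  {"x":-0.41,"y":1,"z":0,"wx":0,"wy":0,"wz":0.1,"gripper":0.85},
  {"x":-0.41,"y":1,"z":0,"wx":0,"wy":0,"wz":0,"gripper":0.85},
  {"x":-0.41,"y":1,"z":0,"wx":0,"wy":0,"wz":0,"gripper":0.85},
  {"x":-0.41,"y":1,"z":0,"wx":0,"wy":0,"wz":0,"gripper":0.85},
  {"x":-0.41,"y":1,"z":0,"wx":0,"wy":0,"wz":0,"gripper":0.85},
  {"x":-0.41,"y":1,"z":0,"wx":0,"wy":0,"wz":0,"gripper":0.85},
])

```text
clock: 25.55
tool_pos: [0.5143, -0.0323, 0.1697]
tool_rot: [[-0.991, -0.131, 0.001], [-0.131, 0.991, 0.0], [-0.001, -0.0, -1.0]]
contact_force: [-0.3, 0.2, 0.0]
opening: 0.0726
finger_force: 0.0
```

>>> send_rows([
  {"x":-0.41,"y":1,"z":0,"wx":0,"wy":0,"wz":0,"gripper":0.85},
  {"x":-0.41,"y":1,"z":0,"wx":0,"wy":0,"wz":0,"gripper":0.85},
  {"x":-0.41,"y":1,"z":0,"wx":0,"wy":0,"wz":0,"gripper":0.85},
  {"x":-0.41,"y":1,"z":0,"wx":0,"wy":0,"wz":0,"gripper":0.85},
  {"x":-0.41,"y":1,"z":0,"wx":0,"wy":0,"wz":0,"gripper":0.85},
  {"x":-0.41,"y":1,"z":0,"wx":0,"wy":0,"wz":0,"gripper":0.85},
  {"x":-0.41,"y":1,"z":0,"wx":0,"wy":0,"wz":0,"gripper":0.85},
  {"x":-0.41,"y":1,"z":0,"wx":0,"wy":0,"wz":0,"gripper":0.85},
  {"x":-0.41,"y":1,"z":0,"wx":0,"wy":0,"wz":0,"gripper":0.85},
  {"x":-0.41,"y":1,"z":0,"wx":0,"wy":0,"wz":0,"gripper":0.85},
])

```text
clock: 26.38
tool_pos: [0.3912, 0.2679, 0.1698]
tool_rot: [[-0.991, -0.132, 0.001], [-0.132, 0.991, 0.001], [-0.001, 0.001, -1.0]]
contact_force: [0.8, 0.2, -0.7]
opening: 0.0727
finger_force: 0.0
```

>>> send_rows([
  {"x":-0.3,"y":0.7,"z":0,"wx":0,"wy":0,"wz":0,"gripper":0.85},
  {"x":-0.2,"y":0.4,"z":0,"wx":0,"wy":0,"wz":0,"gripper":0.85},
  {"x":0,"y":0,"z":0,"wx":0,"wy":0,"wz":0,"gripper":0.85},
  {"x":0,"y":0,"z":0,"wx":0,"wy":0,"wz":0,"gripper":0.85},
  {"x":0,"y":0,"z":0,"wx":0,"wy":0,"wz":0,"gripper":0.85},
  {"x":0,"y":0,"z":0,"wx":0,"wy":0,"wz":0,"gripper":0.85},
  {"x":0,"y":0,"z":0,"wx":0,"wy":0,"wz":0,"gripper":0.85},
  {"x":0,"y":0,"z":0,"wx":0,"wy":0,"wz":0,"gripper":0.85},
  {"x":0,"y":0,"z":0,"wx":0,"wy":0,"wz":0,"gripper":0.85},
  {"x":0,"y":0,"z":0,"wx":0,"wy":0,"wz":0,"gripper":0.85},
])

```text
clock: 27.22
tool_pos: [0.3772, 0.2991, 0.169]
tool_rot: [[-0.991, -0.131, 0.0], [-0.131, 0.991, 0.0], [-0.0, 0.0, -1.0]]
contact_force: [-0.2, -0.6, 0.1]
opening: 0.0725
finger_force: 0.0
```

```bash
python3 -c "
from h import *
p,P=wlook((.373,.304),name='w9')
q=P[(P[...,2]>.05)&(P[...,2]<.09)&(np.hypot(P[...,0]-.373,P[...,1]-.304)<.06)];print('nose',rect(q[:,:2]))"
```

```text
tcp [0.3772 0.2992 0.169 ] psi 7.5 t 27.2667 open 0.0726
3518 (array([379.8, 309.3]), array([99.3, 39.5]), np.float64(12.2)) (array([380.3, 309.5]), 101.4, 42.0, 10.0) [0.0429 0.058  0.0667]
nose (array([372.4, 304.8]), 45.4, 36.1, 11.2)
```

>>> send_rows([
  {"x":-0.08,"y":0.1,"z":-0.8,"wx":0,"wy":0,"wz":0.35,"gripper":0.8},
  {"x":-0.07,"y":0.08,"z":-0.8,"wx":0,"wy":0,"wz":0.3,"gripper":0.8},
  {"x":0,"y":0,"z":-0.8,"wx":0,"wy":0,"wz":0,"gripper":0.8},
  {"x":0,"y":0,"z":-0.8,"wx":0,"wy":0,"wz":0,"gripper":0.8},
  {"x":0,"y":0,"z":-0.8,"wx":0,"wy":0,"wz":0,"gripper":0.8},
  {"x":0,"y":0,"z":-0.5,"wx":0,"wy":0,"wz":0,"gripper":0.8},
  {"x":0,"y":0,"z":-0.2,"wx":0,"wy":0,"wz":0,"gripper":0.8},
  {"x":0,"y":0,"z":-0.1,"wx":0,"wy":0,"wz":0,"gripper":0.8},
  {"x":0,"y":0,"z":0,"wx":0,"wy":0,"wz":0,"gripper":0.8},
  {"x":0,"y":0,"z":0,"wx":0,"wy":0,"wz":0,"gripper":0.6},
])

```text
clock: 28.1
tool_pos: [0.373, 0.3055, 0.0258]
tool_rot: [[-0.984, -0.177, 0.001], [-0.177, 0.984, 0.001], [-0.001, 0.001, -1.0]]
contact_force: [0.1, 0.7, -0.3]
opening: 0.0575
finger_force: 0.0
```

>>> send_rows([
  {"x":0,"y":0,"z":0,"wx":0,"wy":0,"wz":0,"gripper":0.1},
  {"x":0,"y":0,"z":0,"wx":0,"wy":0,"wz":0,"gripper":0.1},
  {"x":0,"y":0,"z":0,"wx":0,"wy":0,"wz":0,"gripper":0.1},
  {"x":0,"y":0,"z":0,"wx":0,"wy":0,"wz":0,"gripper":0.1},
  {"x":0,"y":0,"z":0,"wx":0,"wy":0,"wz":0,"gripper":0.1},
  {"x":0,"y":0,"z":0,"wx":0,"wy":0,"wz":0,"gripper":0.1},
  {"x":0,"y":0,"z":0,"wx":0,"wy":0,"wz":0,"gripper":0.1},
  {"x":0,"y":0,"z":0,"wx":0,"wy":0,"wz":0,"gripper":0.1},
  {"x":0,"y":0,"z":0,"wx":0,"wy":0,"wz":0,"gripper":0.1},
  {"x":0,"y":0,"z":0,"wx":0,"wy":0,"wz":0,"gripper":0.1},
])

```text
clock: 28.93
tool_pos: [0.3731, 0.3057, 0.0262]
tool_rot: [[-0.984, -0.177, 0.002], [-0.177, 0.984, 0.002], [-0.002, 0.002, -1.0]]
contact_force: [-1.3, -0.3, 6.2]
opening: 0.0347
finger_force: 56.3
```

>>> send_rows([
  {"x":0,"y":0,"z":0.5,"wx":0,"wy":0,"wz":0,"gripper":0.1},
  {"x":0,"y":0,"z":1,"wx":0,"wy":0,"wz":0,"gripper":0.1},
  {"x":0,"y":0,"z":1,"wx":0,"wy":0,"wz":0,"gripper":0.1},
  {"x":0,"y":0,"z":1,"wx":0,"wy":0,"wz":0,"gripper":0.1},
  {"x":0.2,"y":-0.5,"z":0.7,"wx":0,"wy":0,"wz":0,"gripper":0.1},
  {"x":0.385,"y":-1,"z":0.3,"wx":0,"wy":0,"wz":-0.06,"gripper":0.1},
  {"x":0.385,"y":-1,"z":0,"wx":0,"wy":0,"wz":-0.06,"gripper":0.1},
  {"x":0.385,"y":-1,"z":0,"wx":0,"wy":0,"wz":-0.06,"gripper":0.1},
  {"x":0.385,"y":-1,"z":0,"wx":0,"wy":0,"wz":-0.06,"gripper":0.1},
  {"x":0.385,"y":-1,"z":0,"wx":0,"wy":0,"wz":-0.06,"gripper":0.1},
])

```text
clock: 29.77
tool_pos: [0.4359, 0.1382, 0.1599]
tool_rot: [[-0.988, -0.156, -0.001], [-0.156, 0.988, 0.0], [0.0, 0.0, -1.0]]
contact_force: [0.1, 1.1, -2.8]
opening: 0.0353
finger_force: 55.4
```

>>> send_rows([
  {"x":0.385,"y":-1,"z":0,"wx":0,"wy":0,"wz":-0.06,"gripper":0.1},
  {"x":0.385,"y":-1,"z":0,"wx":0,"wy":0,"wz":-0.06,"gripper":0.1},
  {"x":0.385,"y":-1,"z":0,"wx":0,"wy":0,"wz":-0.06,"gripper":0.1},
  {"x":0.385,"y":-1,"z":0,"wx":0,"wy":0,"wz":-0.06,"gripper":0.1},
  {"x":0.385,"y":-1,"z":0,"wx":0,"wy":0,"wz":-0.06,"gripper":0.1},
  {"x":0.385,"y":-1,"z":0,"wx":0,"wy":0,"wz":-0.06,"gripper":0.1},
  {"x":0.385,"y":-1,"z":0,"wx":0,"wy":0,"wz":-0.06,"gripper":0.1},
  {"x":0.385,"y":-1,"z":0,"wx":0,"wy":0,"wz":-0.06,"gripper":0.1},
  {"x":0.385,"y":-1,"z":0,"wx":0,"wy":0,"wz":-0.06,"gripper":0.1},
  {"x":0.385,"y":-1,"z":0,"wx":0,"wy":0,"wz":-0.06,"gripper":0.1},
])

```text
clock: 30.6
tool_pos: [0.5514, -0.1616, 0.1594]
tool_rot: [[-0.994, -0.113, -0.001], [-0.113, 0.994, 0.001], [0.001, 0.001, -1.0]]
contact_force: [0.5, -0.0, -1.1]
opening: 0.0352
finger_force: 55.5
```

>>> send_rows([
  {"x":0.385,"y":-1,"z":0,"wx":0,"wy":0,"wz":0,"gripper":0.1},
  {"x":0.385,"y":-1,"z":0,"wx":0,"wy":0,"wz":0,"gripper":0.1},
  {"x":0.385,"y":-1,"z":0,"wx":0,"wy":0,"wz":0,"gripper":0.1},
  {"x":0.385,"y":-1,"z":0,"wx":0,"wy":0,"wz":0,"gripper":0.1},
  {"x":0.385,"y":-1,"z":0,"wx":0,"wy":0,"wz":0,"gripper":0.1},
  {"x":0.18,"y":-0.46,"z":0,"wx":0,"wy":0,"wz":0,"gripper":0.1},
  {"x":0,"y":0,"z":0,"wx":0,"wy":0,"wz":0,"gripper":0.1},
  {"x":0,"y":0,"z":0,"wx":0,"wy":0,"wz":0,"gripper":0.1},
  {"x":0,"y":0,"z":0,"wx":0,"wy":0,"wz":0,"gripper":0.1},
  {"x":0,"y":0,"z":0,"wx":0,"wy":0,"wz":0,"gripper":0.1},
])

```text
clock: 31.43
tool_pos: [0.6145, -0.3228, 0.1599]
tool_rot: [[-0.993, -0.115, -0.001], [-0.115, 0.993, 0.001], [0.001, 0.001, -1.0]]
contact_force: [0.2, 0.2, -2.3]
opening: 0.0356
finger_force: 55.5
```

```bash
python3 -c "
from h import *
p,P=wlook((.608,-.265),zmin=.057,zmax=.075,R=.05,name='w10')
k=(P[...,2]>.046)&(P[...,2]<.056)&(np.hypot(P[...,0]-.61,P[...,1]+.273)<.14)
print('rim',rect(P[k][:,:2]))"
```

```text
tcp [ 0.6147 -0.3228  0.1602] psi 6.6 t 31.4833 open 0.0355
2071 (array([ 610.7, -258. ]), array([62.2, 51.2]), np.float64(26.7)) (array([ 616.2, -254.2]), 66.6, 55.0, 7.0) [0.061  0.0629 0.0708]
rim (array([ 616.4, -273. ]), 202.8, 126.4, -84.1)
```

View pics/w10.png

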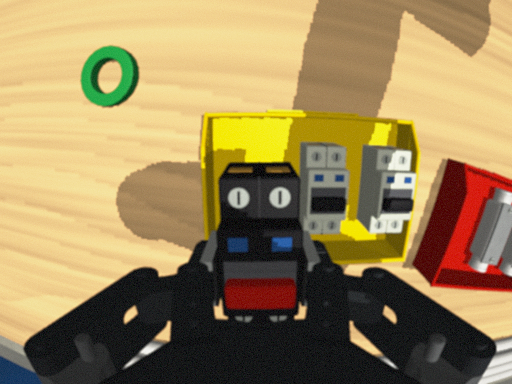

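The white breaker at (323,188) stands upright beside the fixed one at (388,188), and the black one is over the free floor at the left. I'll shift it 4 mm away from the white one and lower it.

>>> send_rows([
  {"x":0.02,"y":-0.13,"z":-0.6,"wx":0,"wy":0,"wz":0,"gripper":0.1},
  {"x":0,"y":0,"z":-0.8,"wx":0,"wy":0,"wz":0,"gripper":0.1},
  {"x":0,"y":0,"z":-0.8,"wx":0,"wy":0,"wz":0,"gripper":0.1},
  {"x":0,"y":0,"z":-0.8,"wx":0,"wy":0,"wz":0,"gripper":0.1},
  {"x":0,"y":0,"z":-0.6,"wx":0,"wy":0,"wz":0,"gripper":0.1},
  {"x":0,"y":0,"z":-0.32,"wx":0,"wy":0,"wz":0,"gripper":0.1},
  {"x":0,"y":0,"z":-0.18,"wx":0,"wy":0,"wz":0,"gripper":0.1},
  {"x":0,"y":0,"z":-0.1,"wx":0,"wy":0,"wz":0,"gripper":0.1},
  {"x":0,"y":0,"z":-0.05,"wx":0,"wy":0,"wz":0,"gripper":0.1},
  {"x":0,"y":0,"z":-0.03,"wx":0,"wy":0,"wz":0,"gripper":0.1},
])

```text
clock: 32.32
tool_pos: [0.6164, -0.3279, 0.0328]
tool_rot: [[-0.993, -0.115, 0.002], [-0.115, 0.993, -0.001], [-0.002, -0.001, -1.0]]
contact_force: [-1.1, -0.6, -2.1]
opening: 0.0353
finger_force: 55.5
```

>>> send_rows([
  {"x":0,"y":0,"z":-0.02,"wx":0,"wy":0,"wz":0,"gripper":0.1},
  {"x":0,"y":0,"z":0,"wx":0,"wy":0,"wz":0,"gripper":0.1},
  {"x":0,"y":0,"z":0,"wx":0,"wy":0,"wz":0,"gripper":0.46},
  {"x":0,"y":0,"z":0,"wx":0,"wy":0,"wz":0,"gripper":0.5},
  {"x":0,"y":0,"z":0,"wx":0,"wy":0,"wz":0,"gripper":0.52},
  {"x":0,"y":0,"z":0,"wx":0,"wy":0,"wz":0,"gripper":0.52},
  {"x":0,"y":0,"z":0,"wx":0,"wy":0,"wz":0,"gripper":0.52},
  {"x":0,"y":0,"z":0.2,"wx":0,"wy":0,"wz":0,"gripper":0.52},
  {"x":0,"y":0,"z":0.5,"wx":0,"wy":0,"wz":0,"gripper":0.52},
  {"x":0,"y":0,"z":1,"wx":0,"wy":0,"wz":0,"gripper":0.52},
])

```text
clock: 33.15
tool_pos: [0.613, -0.3269, 0.0787]
tool_rot: [[-0.994, -0.113, -0.008], [-0.113, 0.994, 0.003], [0.007, 0.004, -1.0]]
contact_force: [0.1, -0.3, -0.7]
opening: 0.0445
finger_force: 0.0
```

>>> send_rows([
  {"x":0,"y":0,"z":1,"wx":0,"wy":0,"wz":0,"gripper":0.52},
  {"x":0,"y":0,"z":1,"wx":0,"wy":0,"wz":0,"gripper":0.52},
  {"x":0,"y":0,"z":1,"wx":0,"wy":0,"wz":0,"gripper":0.52},
  {"x":0,"y":0,"z":1,"wx":0,"wy":0,"wz":0,"gripper":0.52},
  {"x":-0.9,"y":-0.6,"z":0.5,"wx":0,"wy":0,"wz":0,"gripper":0.52},
  {"x":-0.9,"y":-0.6,"z":0,"wx":0,"wy":0,"wz":0,"gripper":0.52},
  {"x":-0.9,"y":-0.6,"z":0,"wx":0,"wy":0,"wz":0,"gripper":0.52},
  {"x":-0.9,"y":-0.6,"z":0,"wx":0,"wy":0,"wz":0,"gripper":0.52},
  {"x":-0.9,"y":-0.6,"z":0,"wx":0,"wy":0,"wz":0,"gripper":0.52},
  {"x":0,"y":0,"z":0,"wx":0,"wy":0,"wz":0,"gripper":0.52},
])

```text
clock: 33.98
tool_pos: [0.4762, -0.4201, 0.2182]
tool_rot: [[-0.994, -0.109, -0.001], [-0.109, 0.994, -0.0], [0.001, -0.0, -1.0]]
contact_force: [0.8, 1.3, 0.3]
opening: 0.0443
finger_force: 0.0
```

```bash
python3 -c "
from h import *
a,_=snapshot('top');b,_=snapshot('scene')
s=cv2.resize(b[130:310,150:360],None,fx=2.5,fy=2.5);t=cv2.resize(a[90:240,70:430],None,fx=2.2,fy=2.2)
cv2.imwrite('pics/f_s.png',s[:,:,::-1]);cv2.imwrite('pics/f_t.png',t[:,:,::-1])"
```

```text
(no output)
```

View pics/f_s.png

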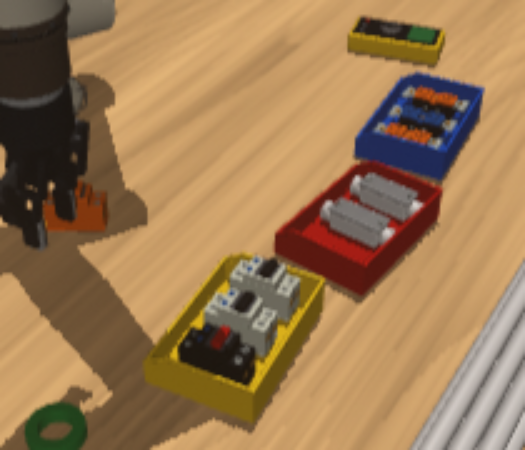

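View pics/f_t.png

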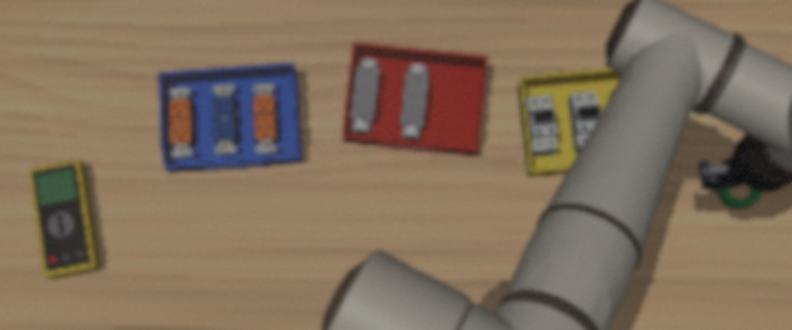

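Both views show every part flat and parallel in its own bin. The meter, tape and decoy have not been moved, and the gripper is clear.

```bash
python3 -c "
from bench import *
print(hand_in())"
```

```text
the job is handed in; nothing more can be done
None
```

I sorted all five parts into their matching bins, each flat, upright and side by side with the piece already there; the job was handed in at about 34 s on the robot's clock, and no verdict came back.

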